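Assemble the heated sample cell on the microscope stage

TASK

Assemble the heated sample cell on the round stage plate, in this order: the white ceramic ring over the guide post, the copper heater ring over the post onto the ceramic, the wide perforated sleeve around the heater so that it stands on the ceramic ring, and last the brass lid, knob up, on the sleeve. Each part must be centred and sit flat on the one below before the next is put on, and is lowered into place rather than dropped. Leave the small plain steel collar, the objective and the jar where they stand.

Things in the scene. Friction and masses are not known exactly. Their poses are not given: they have to be found in the camera images.
- stage: Target, fixed to the bench: a round steel plate, diameter 100, 10 thick, with a guide post of diameter 14 in its centre; the post's top is 42 above the bench and its last 5 mm taper to diameter 8. Four flush brass screw heads near the rim. Origin: centre of the underside, on the post's axis, at bench height; z up. (All sizes in mm.)
- insulator: White ceramic ring lying flat on the bench: outside diameter 68, hole 22, height 12; about 0.1 kg. Goes on the stage plate, around the post. Origin: centre of the underside, on the ring's axis; z up.
- heater: Copper heater ring, thick walled, standing on its flat face: outside diameter 44, hole 22, height 26; about 0.26 kg. Goes on the ceramic ring, around the post. Origin: centre of the underside, on its axis; z up.
- sleeve: Wide sleeve of perforated aluminium (rows of round holes around the outside), open at both ends, standing upright: outside diameter 66, inside 56, height 40; about 0.1 kg. Goes around the heater and stands on the ceramic ring; both ends are the same. Origin: centre of the lower opening, on its axis; z up.
- lid: Brass lid, standing knob up on its spigot: spigot diameter 50 and 6 high (its lowest 2 mm taper to 46), above it the flange, diameter 66 and 6 thick (from 6 to 12 above the origin), above that a round knob, diameter 20 and 18 high (from 12 to 30); about 0.3 kg. The spigot drops into the sleeve's mouth and the flange rests on the sleeve's rim. Origin: centre of the spigot's underside; z up.
- collar: Bystander, loose: small plain steel collar lying flat, outside diameter 38, hole 26, height 12. Not part of the cell. Origin: centre of the underside.
- objective: Bystander, loose: microscope objective standing upright, metal barrel of diameter 35 with a narrower nose up, height 50. Origin: centre of the underside.
- jar: Bystander, loose: small clear jar with a black cap, diameter 44, height 55. Origin: centre of the underside.
There are look-alikes about, which are no part of the job. There is more than one size of the heater; the one meant has the size given above. What is shaped like the insulator but turquoise is not meant.

How it is judged (in metres and radians):
On the way, in this order (a step that is already met when the one before it is completed fails the run):
1. the ceramic ring lies flat on the stage plate, around the post, released (z of insulator in the frame of stage between 0.007 and 0.013 m and horizontal distance between insulator and stage below 0.008 m and angle between insulator's own z axis and vertical below 0.06 rad and contact force between the fingers and insulator below 0.1 N and linear speed of insulator below 0.03 m/s), for 0.2 s.
2. the copper heater stands on the ceramic ring, around the post, released (z of heater in the frame of stage between 0.019 and 0.025 m and horizontal distance between heater and stage below 0.008 m and angle between heater's own z axis and vertical below 0.06 rad and contact force between the fingers and heater below 0.1 N and linear speed of heater below 0.03 m/s), for 0.2 s.
3. the perforated sleeve stands on the ceramic ring, around the heater, released (z of sleeve in the frame of stage between 0.019 and 0.025 m and horizontal distance between sleeve and stage below 0.01 m and angle between sleeve's own z axis and vertical below 0.06 rad and contact force between the fingers and sleeve below 0.1 N and linear speed of sleeve below 0.03 m/s), for 0.2 s.
4. the lid sits flat on the sleeve, released (z of lid in the frame of stage between 0.053 and 0.059 m and horizontal distance between lid and stage below 0.012 m and angle between lid's own z axis and vertical below 0.06 rad and contact force between the fingers and lid below 0.1 N and linear speed of lid below 0.03 m/s), for 0.2 s.
At the end, for the whole second after the job is handed in: Ceramic ring on the stage plate (within 8 mm of the post's axis), copper heater on it (within 8 mm), perforated sleeve around the heater on the ceramic ring (within 10 mm), lid on the sleeve (within 12 mm); each within 3 mm of its seated height, upright within 0.06 rad, released and at rest (all of step 1 and all of step 2 and all of step 3 and all of step 4); the robot touches nothing.
It fails at once if a part of the cell is dropped (falls free, faster than 0.6 m/s, about 18 mm) ((linear speed of insulator above 0.6 m/s and contact force between anything else and insulator below 0.01 N) or (linear speed of heater above 0.6 m/s and contact force between anything else and heater below 0.01 N) or (linear speed of sleeve above 0.6 m/s and contact force between anything else and sleeve below 0.01 N) or (linear speed of lid above 0.6 m/s and contact force between anything else and lid below 0.01 N)).
It fails at once if the collar, the objective or the jar is moved more than 20 mm or knocked over (distance of any of collar, objective, jar from where it was at the start of the episode above 0.02 m or angle between any of collar, objective, jar's own z axis and vertical above 0.4 rad).
It also fails if it takes over 115 s, if anything falls off the work surface, if the arm or the gripper's body presses on something with over 40 N, if the wrist force passes 120 N, or if a joint passes its speed limit or range.

ROBOT

A 6-joint arm with a two-finger parallel gripper is mounted at the origin on the work surface. World frame = base frame: x ahead of the robot, y to its left, z up, the work surface at z = 0. Lengths are in mm, angles in rad, forces in N, time in s.
With the tool pointing down it reaches from about 325 to 900 mm from the base axis. Payload 6.1 kg.
Tool frame: the origin (TCP) lies midway between the tips of the shut fingers; the grasp point (between the pads) lies grip_depth behind it (grip_depth is the distance from the TCP to the grasp point, in mm); z points along the fingers, y is the line along which they close (so a half turn about z gives the same grasp; the last joint's range is limited). The gripper opens to 85 mm and grips with 20 to 120 N. Pads are 22 mm wide; open, the fingers measure 114 mm over their backs; the gripper's body (76 mm by 85 mm) begins 54 mm behind the grasp point. The pads swing forward as they close: fully open they stand 13 mm farther back than shut.
Start: joints at [1.052, 0.22, 1.526, -0, 1.395, -0.126], TCP at [239.233, 577.393, 231.3] pointing down, gripper open.
Joint ranges: [-2.98, 2.98], [-0.91, 2.08], [0.09, 2.57], [-1.24, 4.39], [0.2, 2.65], [-2.68, 2.68]. Speed limits (rad/s): [2.57, 2.57, 3.01, 3.14, 3.14, 3.14].

INTERFACE

Orientations are given as a unit quaternion [x, y, z, w].
In Python, from station import state, capture, camera_model, finish_job, grip_depth gives the robot as it stands.
- The arm moves only by the tool play_rows, never from a script. Its argument "moves" is a list of rows, each an object with "delta_pos": the shift along the tool's x, y, z in units of 40 mm (1.0 is 40 mm), a list of three; "rotation": the turn, a rotation vector about the tool's x, y, z in rad, a list of three; "claw": the opening, from -1 (shut) to 1 (fully open). In form: [{"delta_pos": [tx, ty, tz], "rotation": [wx, wy, wz], "claw": claw}, ...]. A call has 1 to 20 rows; each row shifts and turns the commanded pose from where the row before left it, along the tool's axes as they then stand; what a row does not reach is not made up. A row lasts 1/10 s, in which the tool goes at most 50 mm and 8.59 degrees, less where a joint would pass 70% of its speed; a pose out of reach is approached as far as the arm can. A call is refused whole if a number of a shift passes 1 or a number of a turn 0.15, either way. A call with a gripper value outside its range is refused whole. The fingers move at their own pace and stop on an object; the grip force is fixed at half the most. Time passes only in rows, so rows that do not move let the fingers close. It gives the time, the measured TCP pose, the force, the opening and the grip force at its end, in the units of the state.
- state(): the state, without advancing time (a new reading comes with each control period).
- capture(name): name is "scene" or "side" or "wrist"; returns the picture (480x640x3 uint8, red, green, blue); there is no depth.
- camera_model(name): a dict with "camera_matrix" (3x3 intrinsics, pixels), "position" and "orientation" of the camera in the world. Camera axes: x right, y down, z forward; pixel columns grow to the right and rows downward; lengths in mm; the calibration is good to about 2 mm. The wrist camera is an equidistant fisheye: a pixel r from the principal point sees the ray r / f radians off the axis. A picture is of the moment at which its call begins: read the wrist's pose just before it. camera_model takes no time and is no camera call; for the wrist camera it gives the pose at the moment of the call.
- finish_job(): hands the job in; it is judged then, once.
The state is a dict: "time_s": time; "joint_pos": joint angles; "qvel": joint speeds; "effort": joint torques, N m; "eef_pos": TCP position; "orientation": TCP orientation; "ft_force": force on the tool from outside, world axes, zero at the start; "torque": the same for the moment, N m; "width": finger opening in mm; "grasp_force": force on a finger pad.
Only numpy, scipy, OpenCV 4.12 (cv2) and the standard library are available. Lean on these libraries where they do the work, as an engineer would, in place of code of your own. Each camera call takes 0.05 s, during which the arm holds its last target. There are 200 camera calls.

## Working session

There is one attempt and no reset: what is moved stays moved. The work goes in short steps, Python scripts to look and compute and a tool call to move; the robot and the scene stay as the last step left them, time stands still between calls to the robot, and variables do not carry over. Pictures are saved under pics/ and viewed, at most 18 in all, crops included, and the job is handed in when it is done.

Besides the shell and the picture viewer there is one more tool, called as name(argument=value, ...), one argument or row to a line, values as JSON. play_rows: Moves the arm, as the interface text tells. Its arguments: {"type":"object","properties":{"moves":{"type":"array"}},"required":["moves"]}

```bash
ls; mkdir -p pics
python3 - <<'E'
from station import *
import cv2
print(state(), grip_depth if not callable(grip_depth) else grip_depth())
for n in("scene","side","wrist"):
    print(n,camera_model(n))
    cv2.imwrite(f"pics/{n}0.png",capture(n)[:,:,::-1])
E
```

```text
pics
{'time_s': 0.0, 'joint_pos': array([ 1.05188503e+00,  2.21232702e-01,  1.52762005e+00,  1.68731386e-05,
        1.39469864e+00, -1.26089415e-01]), 'qvel': array([-1.87941822e-03, -4.98230741e-04, -8.21419737e-04,  1.04342826e-05,
       -1.39125399e-03, -1.72064817e-03]), 'effort': array([-1.19490360e-03, -4.96879792e+01, -3.89402354e+01, -3.79534185e-04,
        1.08805756e-02,  7.56769708e-06]), 'eef_pos': array([238.93627789, 576.86619932, 230.19044134]), 'orientation': array([ 1.95151904e-01,  9.80772540e-01, -9.26246634e-04, -3.18276792e-04]), 'ft_force': array([-0.00865614, -0.1887158 , -0.13267023]), 'torque': array([0.01749402, 0.04905792, 0.00489923]), 'grasp_force': 0.0, 'width': 85.55548860442946} 18.700000000000003
scene {'camera_matrix': array([[566.20753676,   0.        , 316.72395342],
       [  0.        , 566.20753676, 241.78716879],
       [  0.        ,   0.        ,   1.        ]]), 'position': array([1159.04667393, -723.39578372, 1101.85346522]), 'orientation': array([ 0.88202606,  0.31740433, -0.12089575, -0.3266018 ])}
side {'camera_matrix': array([[620.29032197,   0.        , 312.39923491],
       [  0.        , 620.29032197, 249.11689434],
       [  0.        ,   0.        ,   1.        ]]), 'position': array([  245.45674014, -1028.72632499,   694.92297105]), 'orientation': array([ 0.86208985, -0.13878157,  0.068528  , -0.48253982])}
wrist {'camera_matrix': array([[371.64829954,   0.        , 319.81924347],
       [  0.        , 371.64829954, 240.82303486],
       [  0.        ,   0.        ,   1.        ]]), 'position': array([162.38197594, 608.77137258, 373.37610354]), 'orientation': array([0.82032692, 0.54862637, 0.08875126, 0.13489278])}
```

View pics/scene0.png

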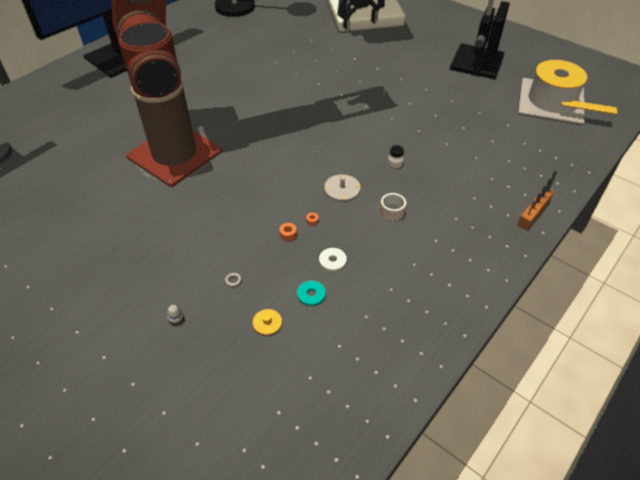

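View pics/side0.png

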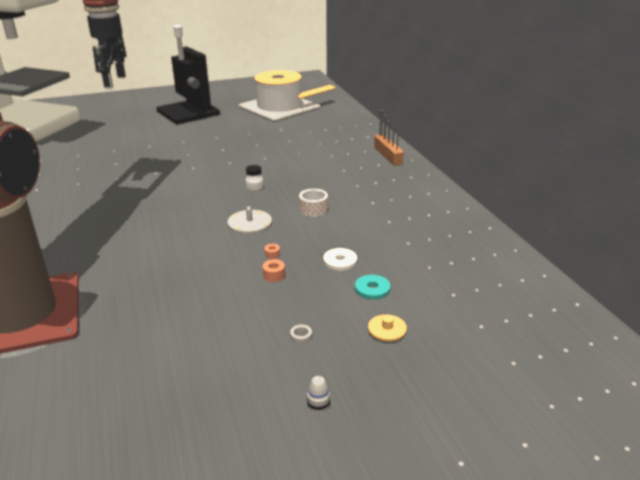

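View pics/wrist0.png

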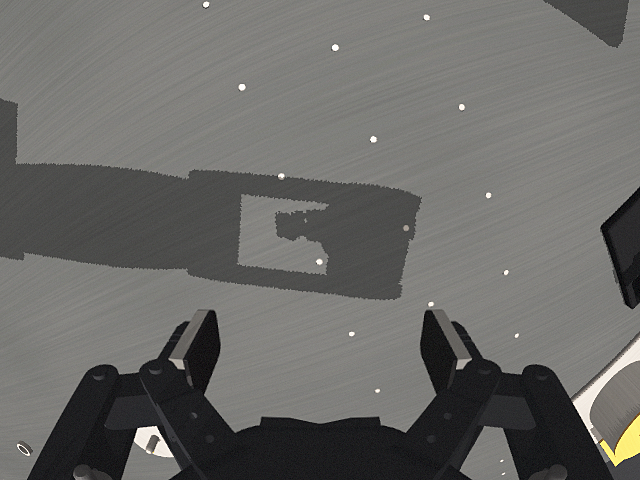

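Scene picture: objective (175,315), collar (233,279), lid knob (267,320), turquoise decoy (311,292), ceramic (333,259), large copper ring (288,231), small copper ring (312,218), stage (342,187), sleeve (393,206), jar (397,156). The side picture shows the same layout; the wrist view shows only the bench.

```bash
cat > h.py <<'E'
import numpy as np, cv2
from scipy.spatial.transform import Rotation as R
from scipy.optimize import least_squares
from station import *
def ray(n,uv,cm):
    K=cm["camera_matrix"]; d=(np.array(uv,float)-K[:2,2])/K[0,0]
    if n=="wrist":
        r=np.hypot(*d); v=np.array([*(d*np.sinc(r/np.pi)),np.cos(r)])  # sin(r)/r
    else: v=np.array([*d,1.])
    return R.from_quat(cm["orientation"]).apply(v)
def onz(n,uv,z,cm=None):
    cm=cm or camera_model(n); v=ray(n,uv,cm); p=cm["position"]
    return (p+v*(z-p[2])/v[2])[:2]
def proj(n,P,cm=None):
    cm=cm or camera_model(n); K=cm["camera_matrix"]
    c=R.from_quat(cm["orientation"]).inv().apply(np.atleast_2d(P)-cm["position"])
    if n=="wrist":
        rho=np.hypot(c[:,0],c[:,1]); th=np.arctan2(rho,c[:,2]); q=c[:,:2]/rho[:,None]*th[:,None]
    else: q=c[:,:2]/c[:,2:]
    return q*K[0,0]+K[:2,2]
E
python3 - <<'E'
from h import *
S=dict(stage=((342,187),10,(250,221)),ceramic=((333,259),12,(340,259)),heater=((288,228),26,(274,267)),small=((312,215),20,(272,248)),
sleeve=((393,200),40,(313.5,196)),lid=((267,320),30,(388,321)),collar=((233,279),12,(301,331)),obj=((175,315),25,(318,392)),jar=((397,156),27,(254,178)),turq=((311,292),12,(373,286)))
for k,(a,z,b) in S.items(): print(k,onz("scene",a,z).round(),onz("side",b,z).round())
s=state();T=R.from_quat(s["orientation"]);c=camera_model("wrist")
print(T.as_matrix().round(3));print(T.inv().apply(c["position"]-s["eef_pos"]),(T.inv()*R.from_quat(c["orientation"])).as_matrix().round(3))
E
```

```text
stage [479. 196.] [477. 195.]
ceramic [621. -23.] [615. -26.]
heater [475. -25.] [475. -32.]
small [489.  54.] [491.  49.]
sleeve [632. 217.] [635. 210.]
lid [ 625. -265.] [ 615. -265.]
collar [ 474. -224.] [ 472. -221.]
obj [ 453. -385.] [ 451. -382.]
jar [532. 383.] [531. 381.]
turq [ 643. -134.] [ 642. -137.]
[[-0.924  0.383 -0.001]
 [ 0.383  0.924 -0.001]
 [ 0.    -0.002 -1.   ]]
[ 8.29634570e+01 -1.34967045e-01 -1.43074360e+02] [[ 0.001 -0.948 -0.319]
 [ 1.     0.001 -0.   ]
 [ 0.001 -0.319  0.948]]
```

play_rows(
  moves=[
    {"delta_pos": [0, 0, 0], "rotation": [0, 0, -0.131], "claw": 1},
    {"delta_pos": [0, 0, 0], "rotation": [0, 0, -0.131], "claw": 1},
    {"delta_pos": [0, 0, 0], "rotation": [0, 0, -0.131], "claw": 1},
    {"delta_pos": [-0.5, -0.8, 0], "rotation": [0, 0, 0], "claw": 1},
    {"delta_pos": [-0.5, -0.8, 0], "rotation": [0, 0, 0], "claw": 1},
    {"delta_pos": [-0.5, -0.8, 0], "rotation": [0, 0, 0], "claw": 1},
    {"delta_pos": [-0.5, -0.8, 0], "rotation": [0, 0, 0], "claw": 1},
    {"delta_pos": [-0.5, -0.8, 0], "rotation": [0, 0, 0], "claw": 1},
    {"delta_pos": [-0.5, -0.8, 0], "rotation": [0, 0, 0], "claw": 1},
    {"delta_pos": [-0.5, -0.8, 0], "rotation": [0, 0, 0], "claw": 1},
    {"delta_pos": [-0.5, -0.8, 0], "rotation": [0, 0, 0], "claw": 1},
    {"delta_pos": [-0.5, -0.8, 0], "rotation": [0, 0, 0], "claw": 1},
    {"delta_pos": [-0.5, -0.8, 0], "rotation": [0, 0, 0], "claw": 1},
    {"delta_pos": [-0.5, -0.8, 0], "rotation": [0, 0, 0], "claw": 1},
    {"delta_pos": [-0.5, -0.8, 0], "rotation": [0, 0, 0], "claw": 1},
    {"delta_pos": [0, 0, 0], "rotation": [0, 0, 0], "claw": 1},
    {"delta_pos": [0, 0, 0], "rotation": [0, 0, 0], "claw": 1},
  ],
)

```text
time_s: 1.85
eef_pos: [479.3, 192.9, 231.0]
orientation: [0.001, 1.0, 0.0, -0.0]
ft_force: [-0.3, 0.2, 0.7]
width: 84.7
grasp_force: 0.0
```

Run:
```python
from h import *
s=state();print(s["eef_pos"],s["orientation"].round(4),s["joint_pos"].round(2))
cm=camera_model("wrist");im=capture("wrist");cv2.imwrite("pics/w1.png",im[:,:,::-1])
for n,p in dict(stage=(478,196,10),ceramic=(618,-25,12),heater=(475,-28,26),sleeve=(633,213,40)).items(): print(n,proj("wrist",p,cm).round())
```

```text
[479.32335621 192.85719421 230.96818145] [ 1.e-03  1.e+00  1.e-04 -5.e-04] [ 0.23 -0.04  1.81  0.    1.38 -1.34]
stage [[323. 202.]]
ceramic [[142. 318.]]
heater [[113. 207.]]
sleeve [[338. 349.]]
```

View pics/w1.png

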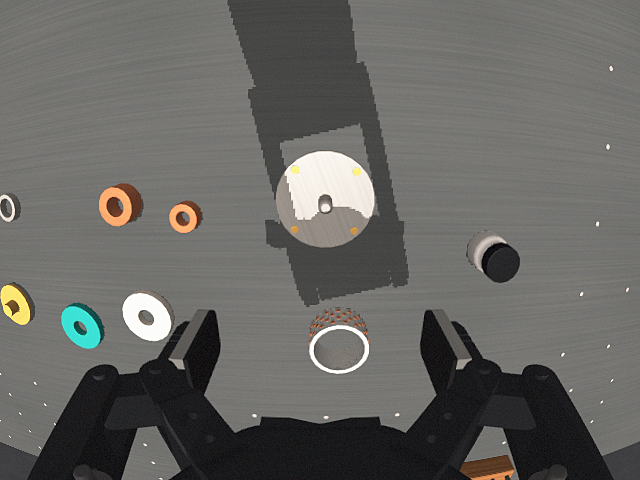

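Wrist view: stage centre about (325,200) with screws at (295,170), (357,171), (354,231), (294,230); heater (117,205), small copper (184,216), ceramic (147,316), sleeve top (339,349), lid at the left edge (15,303).

```bash
cat >> h.py <<'E'
def circ(n,mask,z,r,p0,cm,zb=None):
    """fit centre of disc radius r (top at z; bottom zb) to outer contour of mask"""
    cs,_=cv2.findContours(mask.astype(np.uint8),cv2.RETR_EXTERNAL,cv2.CHAIN_APPROX_NONE)
    q=proj(n,[*p0,z],cm)[0]
    c=min(cs,key=lambda c:9e9 if len(c)<40 else abs(cv2.pointPolygonTest(c,(float(q[0]),float(q[1])),True)) if cv2.pointPolygonTest(c,(float(q[0]),float(q[1])),False)<0 else 0).reshape(-1,2)
    h=cv2.convexHull(c).reshape(-1,2).astype(float)
    pts=c[[cv2.pointPolygonTest(h.astype(np.float32),(float(a),float(b)),True)<1.5 for a,b in c]].astype(float)
    t=np.linspace(0,2*np.pi,90,endpoint=False)
    def f(p):
        m=np.vstack([np.c_[p[0]+r*np.cos(t),p[1]+r*np.sin(t),0*t+zz] for zz in ([z] if zb is None else [z,zb])])
        H=cv2.convexHull(proj(n,m,cm).astype(np.float32))
        return [cv2.pointPolygonTest(H,(float(a),float(b)),True)-.5 for a,b in pts]
    s=least_squares(f,p0,loss="soft_l1",diff_step=1e-4); return s.x,np.sqrt(np.mean(np.square(f(s.x)))),len(pts)
E
python3 - <<'E'
from h import *
cm=camera_model("wrist");im=capture("wrist");hsv=cv2.cvtColor(im,cv2.COLOR_RGB2HSV).astype(int)
H,S,V=hsv[...,0],hsv[...,1],hsv[...,2]
sc=np.array([onz("wrist",p,10,cm) for p in((294.5,170),(356.5,171.5),(353.5,231),(294,230))]);print("stage screws",sc.round(1).tolist(),sc.mean(0))
w=(V>170)&(S<40); cu=(S>90)&(H<20)&(V>60)
print("post top centre",onz("wrist",(325,204),42,cm))
print("ceramic",circ("wrist",w,12,34,(618,-25),cm,0))
for p,r,h in(((475,-28),22,26),((490,52),16,20)): print("cu",r,circ("wrist",cu,h,r,p,cm,0))
print("sleeve",circ("wrist",(V>215)&(S<30),40,33,(633,213),cm))
E
```

```text
stage screws [[444.7, 168.8], [446.0, 229.9], [507.5, 228.4], [506.5, 167.3]] [476.17337708 198.60412158]
post top centre [471.89293482 198.49951245]
ceramic (array([620.57539632, -24.23000397]), np.float64(2.0390645926246225), 134)
cu 22 (array([474.5773515 , -27.43098353]), np.float64(0.6032752665587082), 119)
cu 16 (array([490.93987122,  50.21059403]), np.float64(0.7954338788607443), 88)
sleeve (array([634.01264849, 213.45284852]), np.float64(0.4319166239113735), 151)
```

play_rows(
  moves=[
    {"delta_pos": [-0.44, -0.68, 0.3], "rotation": [0, 0, 0], "claw": 1},
    {"delta_pos": [-0.44, -0.68, 0.3], "rotation": [0, 0, 0], "claw": 1},
    {"delta_pos": [-0.44, -0.68, 0.3], "rotation": [0, 0, 0], "claw": 1},
    {"delta_pos": [-0.44, -0.68, 0.3], "rotation": [0, 0, 0], "claw": 1},
    {"delta_pos": [-0.44, -0.68, 0.3], "rotation": [0, 0, 0], "claw": 1},
    {"delta_pos": [-0.44, -0.68, 0.3], "rotation": [0, 0, 0], "claw": 1},
    {"delta_pos": [-0.44, -0.68, 0.3], "rotation": [0, 0, 0], "claw": 1},
    {"delta_pos": [-0.44, -0.68, 0.3], "rotation": [0, 0, 0], "claw": 1},
    {"delta_pos": [0, 0, 0], "rotation": [0, 0, 0], "claw": 1},
    {"delta_pos": [0, 0, 0], "rotation": [0, 0, 0], "claw": 1},
  ],
)

```text
time_s: 2.95
eef_pos: [619.7, -23.1, 134.6]
orientation: [-0.0, 1.0, 0.0, -0.001]
ft_force: [0.9, -0.7, -0.8]
width: 85.5
grasp_force: 0.0
```

Run:
```python
from h import *
s=state();print(s["eef_pos"],s["orientation"].round(4))
cm=camera_model("wrist");im=capture("wrist");cv2.imwrite("pics/w2.png",im[:,:,::-1])
hsv=cv2.cvtColor(im,cv2.COLOR_RGB2HSV).astype(int);H,S,V=hsv[...,0],hsv[...,1],hsv[...,2]
print("ceramic",circ("wrist",(V>150)&(S<40),12,34,(620,-24),cm,0))
print(proj("wrist",[620,-24,12],cm))
print("heater",circ("wrist",(S>90)&(H<20)&(V>60),26,22,(474.6,-27.4),cm,0))
```

```text
[619.72117992 -23.0616869  134.58120519] [-3.e-04  1.e+00  4.e-04 -8.e-04]
ceramic (array([620.01385792, -18.51860527]), np.float64(8.638852526978225), 102)
[[318.27598635 233.42410618]]
heater (array([474.26276183, -26.88253004]), np.float64(0.7022810551274027), 185)
```

View pics/w2.png

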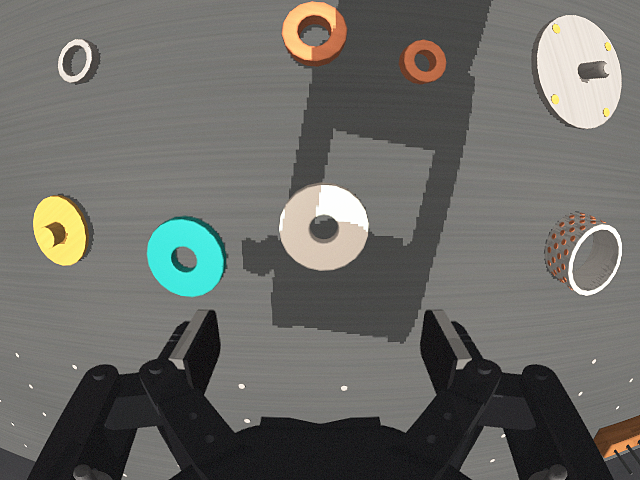

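Ceramic disc spans columns 279–368, rows 184–270 (centre ≈ (323.5,227)); the heater (314,33), stage (578,72), sleeve and lid (62,231) are also in view.

Run:
```python
from h import *
cm=camera_model("wrist");im=capture("wrist")
hsv=cv2.cvtColor(im,cv2.COLOR_RGB2HSV).astype(int);H,S,V=hsv[...,0],hsv[...,1],hsv[...,2]
print(hsv[250,300],hsv[200,340],hsv[80,560],hsv[300,200])
w=(V>150)&(S<70)
print("ceramic",circ("wrist",w,12,34,(620,-24),cm,0),onz("wrist",(323.7,227),12,cm))
print("stage",circ("wrist",w,10,50,(476,198),cm,0))
print("post top",onz("wrist",(602,70),42,cm))
```

```text
[ 15  41 216] [  0   0 254] [ 15  17 240] [  8   8 130]
ceramic (array([617.00928071, -20.17034144]), np.float64(1.3269125223504783), 248) [615.32398753 -19.5129429 ]
stage (array([474.40686966, 202.47562298]), np.float64(2.0896475157031738), 283)
post top [477.90716772 193.192466  ]
```

play_rows(
  moves=[
    {"delta_pos": [0.03, 0.02, 0.6], "rotation": [0, 0, 0], "claw": 1},
    {"delta_pos": [0.03, 0.01, 0.6], "rotation": [0, 0, 0], "claw": 1},
    {"delta_pos": [0, 0, 0.6], "rotation": [0, 0, 0], "claw": 1},
    {"delta_pos": [0, 0, 0.5], "rotation": [0, 0, 0], "claw": 1},
    {"delta_pos": [0, 0, 0], "rotation": [0, 0, 0], "claw": 1},
    {"delta_pos": [0, 0, 0], "rotation": [0, 0, 0], "claw": 1},
  ],
)

```text
time_s: 3.65
eef_pos: [617.7, -21.8, 44.1]
orientation: [-0.001, 1.0, 0.0, 0.0]
ft_force: [1.0, -0.8, 0.5]
width: 85.6
grasp_force: 0.0
```

Run:
```python
from h import *
s=state();print(s["eef_pos"],s["orientation"].round(4))
cm=camera_model("wrist");im=capture("wrist");cv2.imwrite("pics/w3.png",im[:,:,::-1])
hsv=cv2.cvtColor(im,cv2.COLOR_RGB2HSV).astype(int);H,S,V=hsv[...,0],hsv[...,1],hsv[...,2]
w=(V>150)&(S<70)
print("ceramic",circ("wrist",w,12,34,(617,-21),cm,0))
```

```text
[617.73828045 -21.78478221  44.06933341] [-8.e-04  1.e+00  0.e+00  1.e-04]
ceramic (array([617.68222637, -20.20251749]), np.float64(1.99263551009916), 338)
```

View pics/w3.png

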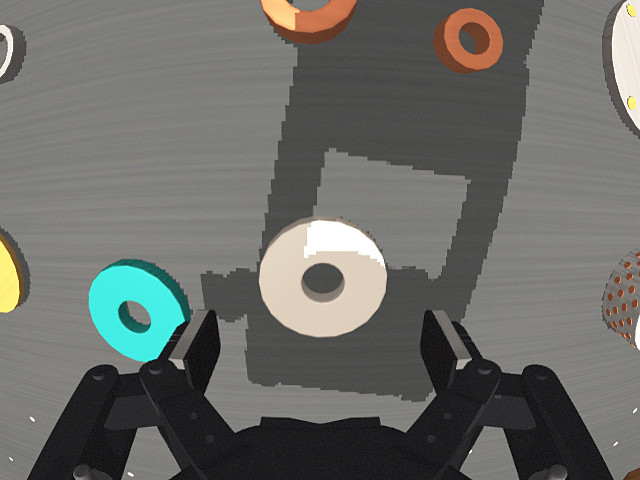

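play_rows(
  moves=[
    {"delta_pos": [0, 0.03, 0.4], "rotation": [0, 0, 0], "claw": 1},
    {"delta_pos": [0, 0, 0.4], "rotation": [0, 0, 0], "claw": 1},
    {"delta_pos": [0, 0, 0.25], "rotation": [0, 0, 0], "claw": 1},
    {"delta_pos": [0, 0, 0.1], "rotation": [0, 0, 0], "claw": 1},
    {"delta_pos": [0, 0, 0], "rotation": [0, 0, 0], "claw": 1},
    {"delta_pos": [0, 0, 0], "rotation": [0, 0, 0], "claw": 1},
  ],
)

```text
time_s: 4.3
eef_pos: [618.0, -21.8, -2.7]
orientation: [-0.0, 1.0, -0.0, 0.0]
ft_force: [0.4, 0.4, 0.4]
width: 85.4
grasp_force: 0.0
```

No contact; close.

play_rows(
  moves=[
    {"delta_pos": [0, 0, 0.03], "rotation": [0, 0, 0], "claw": 0.6},
    {"delta_pos": [0, 0, 0], "rotation": [0, 0, 0], "claw": 0.4},
    {"delta_pos": [0, 0, 0], "rotation": [0, 0, 0], "claw": 0.2},
    {"delta_pos": [0, 0, 0], "rotation": [0, 0, 0], "claw": 0},
    {"delta_pos": [0, 0, 0], "rotation": [0, 0, 0], "claw": 0},
    {"delta_pos": [0, 0, 0], "rotation": [0, 0, 0], "claw": 0},
    {"delta_pos": [0, 0, 0], "rotation": [0, 0, 0], "claw": 0},
  ],
)

```text
time_s: 5.0
eef_pos: [618.8, -21.9, -2.1]
orientation: [-0.0, 1.0, -0.0, 0.001]
ft_force: [-2.7, 0.0, 5.6]
width: 65.2
grasp_force: 64.3
```

Run:
```python
from h import *
s=state();print(s["eef_pos"],s["ft_force"],s["width"],s["grasp_force"])
```

```text
[618.83885643 -21.89426645  -2.07438829] [-2.65365269  0.04642532  5.62626184] 65.18211270283705 64.3081358447671
```

play_rows(
  moves=[
    {"delta_pos": [0, 0, -0.2], "rotation": [0, 0, 0], "claw": 0},
    {"delta_pos": [0, 0, -0.3], "rotation": [0, 0, 0], "claw": 0},
    {"delta_pos": [0, 0, -0.3], "rotation": [0, 0, 0], "claw": 0},
    {"delta_pos": [0, 0, 0], "rotation": [0, 0, 0], "claw": 0},
    {"delta_pos": [0, 0, 0], "rotation": [0, 0, 0], "claw": 0},
  ],
)

```text
time_s: 5.5
eef_pos: [618.4, -21.8, 29.0]
orientation: [-0.0, 1.0, -0.0, 0.001]
ft_force: [0.5, -0.6, -1.4]
width: 65.2
grasp_force: 66.3
```

Run:
```python
from h import *
s=state();print(s["eef_pos"],s["orientation"].round(4))
cm=camera_model("wrist");im=capture("wrist");cv2.imwrite("pics/w4.png",cv2.resize(im[200:400,180:460,::-1],None,fx=2.5,fy=2.5))
```

```text
[618.37809959 -21.84504851  29.00621952] [-1.e-04  1.e+00 -1.e-04  8.e-04]
```

View pics/w4.png

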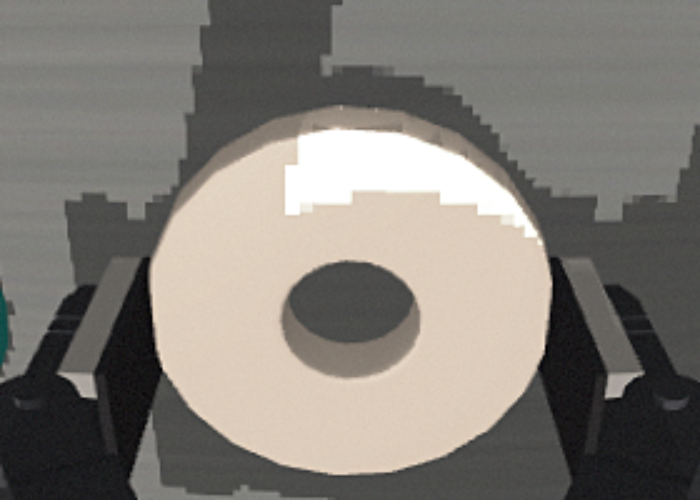

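The ring is held level between the pads, its centre near (320,325) px.

Run:
```python
from h import *
s=state();cm=camera_model("wrist")
z=s["eef_pos"][2]+2.1+12
t=np.linspace(0,6.283,72)
for dx in(-6,-3,0,3,6):
    P=s["eef_pos"][:2]+[dx,0]
    o=[]
    for r in(34,11):
        q=proj("wrist",np.c_[P[0]+r*np.cos(t),P[1]+r*np.sin(t),0*t+z],cm); q=(q-[180,200])*2.5
        o+=[q[:,0].min(),q[:,0].max(),q[:,1].min(),q[:,1].max()]
    print(dx,np.round(o))
```

```text
-6 [139. 558. 100. 461. 280. 417. 240. 357.]
-3 [141. 556. 119. 473. 281. 416. 257. 371.]
0 [143. 554. 138. 485. 281. 416. 274. 386.]
3 [145. 553. 157. 497. 282. 415. 290. 400.]
6 [146. 551. 175. 508. 283. 415. 306. 413.]
```

play_rows(
  moves=[
    {"delta_pos": [0, 0, -0.6], "rotation": [0, 0, 0], "claw": 0},
    {"delta_pos": [0, 0, -0.8], "rotation": [0, 0, 0], "claw": 0},
    {"delta_pos": [0.3, 0.6, -0.6], "rotation": [0, 0, 0], "claw": 0},
    {"delta_pos": [0.3, 0.7, -0.4], "rotation": [0, 0, 0], "claw": 0},
    {"delta_pos": [0.35, 0.8, -0.25], "rotation": [0, 0, 0], "claw": 0},
    {"delta_pos": [0.35, 0.8, 0], "rotation": [0, 0, 0], "claw": 0},
    {"delta_pos": [0.35, 0.8, 0], "rotation": [0, 0, 0], "claw": 0},
    {"delta_pos": [0.35, 0.8, 0], "rotation": [0, 0, 0], "claw": 0},
    {"delta_pos": [0.25, 0.6, 0], "rotation": [0, 0, 0], "claw": 0},
    {"delta_pos": [0.2, 0.4, 0], "rotation": [0, 0, 0], "claw": 0},
    {"delta_pos": [0, 0, 0], "rotation": [0, 0, 0], "claw": 0},
    {"delta_pos": [0, 0, 0], "rotation": [0, 0, 0], "claw": 0},
    {"delta_pos": [0, 0, 0], "rotation": [0, 0, 0], "claw": 0},
  ],
)

```text
time_s: 6.85
eef_pos: [519.9, 197.4, 133.8]
orientation: [0.0, 1.0, -0.0, -0.0]
ft_force: [0.2, -0.4, -1.7]
width: 65.1
grasp_force: 66.7
```

Run:
```python
from h import *
s=state();print(s["eef_pos"],s["orientation"].round(4))
cm=camera_model("wrist");im=capture("wrist");cv2.imwrite("pics/w5.png",im[:,:,::-1])
print(proj("wrist",[[476,198.5,10],[476,198.5,42]],cm))
```

```text
[519.94965351 197.44560111 133.80844849] [ 2.e-04  1.e+00 -2.e-04 -2.e-04]
[[321.20822145 174.26961847]
 [321.34712598 181.48661856]]
```

View pics/w5.png

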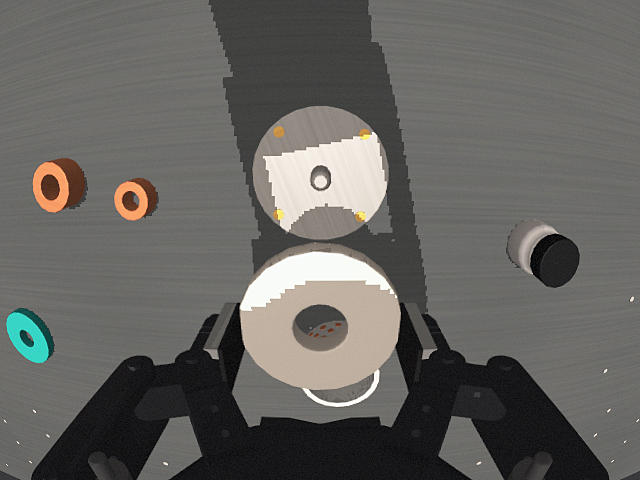

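Stage centre ≈ (321,173), post top ≈ (320,181), matching the estimate (475.8,198.3).

play_rows(
  moves=[
    {"delta_pos": [0.55, 0.02, 0], "rotation": [0, 0, 0], "claw": 0},
    {"delta_pos": [0.5, 0, 0.2], "rotation": [0, 0, 0], "claw": 0},
    {"delta_pos": [0, 0, 0.5], "rotation": [0, 0, 0], "claw": 0},
    {"delta_pos": [0, 0, 0.6], "rotation": [0, 0, 0], "claw": 0},
    {"delta_pos": [0, 0, 0.5], "rotation": [0, 0, 0], "claw": 0},
    {"delta_pos": [0, 0, 0.3], "rotation": [0, 0, 0], "claw": 0},
    {"delta_pos": [0, 0, 0], "rotation": [0, 0, 0], "claw": 0},
    {"delta_pos": [0, 0, 0], "rotation": [0, 0, 0], "claw": 0},
  ],
)

```text
time_s: 7.7
eef_pos: [478.3, 198.8, 50.5]
orientation: [0.0, 1.0, 0.0, 0.0]
ft_force: [0.2, 1.1, -0.1]
width: 65.3
grasp_force: 66.7
```

Run:
```python
from h import *
s=state();print(s["eef_pos"],s["orientation"].round(4))
cm=camera_model("wrist");im=capture("wrist");cv2.imwrite("pics/w6.png",cv2.resize(im[220:400,200:440,::-1],None,fx=2.5,fy=2.5))
```

```text
[478.25682864 198.76649829  50.51586519] [2.e-04 1.e+00 0.e+00 1.e-04]
```

View pics/w6.png

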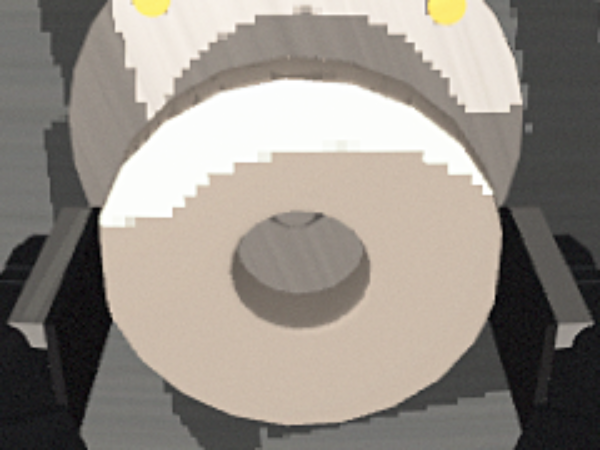

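Run:
```python
from h import *
cm=camera_model("wrist");e=state()["eef_pos"]
f=lambda P:((proj("wrist",P,cm)-[200,220])*2.5).round()
print("post top far edge r4@42, r7@37",f([[480,198.4,42],[483,198.4,37],[476,191.4,37],[476,205.4,37]]).tolist())
for dx in(-4,-2,0): print(dx,f([[e[0]+dx-11,e[1],e[2]+14],[e[0]+dx+11,e[1],e[2]+14],[e[0]+dx+11,e[1],e[2]+2],[e[0]+dx-34,e[1],e[2]+14],[e[0]+dx+34,e[1],e[2]+14]])[:,1])
```

```text
post top far edge r4@42, r7@37 [[296.0, 221.0], [296.0, 222.0], [259.0, 189.0], [333.0, 189.0]]
-4 [201. 316. 278.  62. 419.]
-2 [212. 326. 287.  75. 427.]
0 [223. 335. 297.  88. 435.]
```

Post tip (297,215) appears inside the hole centred at column 300: aligned. Lower.

play_rows(
  moves=[
    {"delta_pos": [0, -0.01, 0.25], "rotation": [0, 0, 0], "claw": 0},
    {"delta_pos": [0, 0, 0.25], "rotation": [0, 0, 0], "claw": 0},
    {"delta_pos": [0, 0, 0.2], "rotation": [0, 0, 0], "claw": 0},
    {"delta_pos": [0, 0, 0.15], "rotation": [0, 0, 0], "claw": 0},
    {"delta_pos": [0, 0, 0.1], "rotation": [0, 0, 0], "claw": 0},
    {"delta_pos": [0, 0, 0.04], "rotation": [0, 0, 0], "claw": 0},
    {"delta_pos": [0, 0, 0.02], "rotation": [0, 0, 0], "claw": 0},
    {"delta_pos": [0, 0, 0], "rotation": [0, 0, 0], "claw": 0},
    {"delta_pos": [0, 0, 0], "rotation": [0, 0, 0], "claw": 0},
  ],
)

```text
time_s: 8.65
eef_pos: [478.0, 198.7, 10.0]
orientation: [-0.0, 1.0, 0.0, 0.0]
ft_force: [-0.2, 0.2, -0.6]
width: 64.5
grasp_force: 66.7
```

play_rows(
  moves=[
    {"delta_pos": [0, 0, 0.03], "rotation": [0, 0, 0], "claw": 0},
    {"delta_pos": [0, 0, 0.02], "rotation": [0, 0, 0], "claw": 0},
    {"delta_pos": [0, 0, 0], "rotation": [0, 0, 0], "claw": 0},
    {"delta_pos": [0, 0, 0], "rotation": [0, 0, 0], "claw": 0},
  ],
)

```text
time_s: 9.05
eef_pos: [477.9, 198.7, 8.0]
orientation: [-0.0, 1.0, 0.0, 0.0]
ft_force: [-0.2, -0.5, 3.7]
width: 65.0
grasp_force: 67.0
```

Contact (3.7 N). Release gradually and rise.

play_rows(
  moves=[
    {"delta_pos": [0, 0, 0], "rotation": [0, 0, 0], "claw": 0.7},
    {"delta_pos": [0, 0, 0], "rotation": [0, 0, 0], "claw": 1},
    {"delta_pos": [0, 0, 0], "rotation": [0, 0, 0], "claw": 1},
    {"delta_pos": [0, 0, 0], "rotation": [0, 0, 0], "claw": 1},
    {"delta_pos": [0, 0, 0], "rotation": [0, 0, 0], "claw": 1},
    {"delta_pos": [0, 0, -0.3], "rotation": [0, 0, 0], "claw": 1},
    {"delta_pos": [0, 0, -0.8], "rotation": [0, 0, 0], "claw": 1},
    {"delta_pos": [0, 0, -0.8], "rotation": [0, 0, 0], "claw": 1},
    {"delta_pos": [0, -0.5, -0.8], "rotation": [0, 0, 0], "claw": 1},
    {"delta_pos": [0, -0.8, -0.2], "rotation": [0, 0, 0], "claw": 1},
    {"delta_pos": [0, -0.8, 0], "rotation": [0, 0, 0], "claw": 1},
    {"delta_pos": [0, -0.8, 0], "rotation": [0, 0, 0], "claw": 1},
    {"delta_pos": [0, -0.8, 0], "rotation": [0, 0, 0], "claw": 1},
    {"delta_pos": [0, -0.8, 0], "rotation": [0, 0, 0], "claw": 1},
    {"delta_pos": [0, -0.8, 0], "rotation": [0, 0, 0], "claw": 1},
    {"delta_pos": [0, -0.3, 0.5], "rotation": [0, 0, 0], "claw": 1},
    {"delta_pos": [0, 0, 0.5], "rotation": [0, 0, 0], "claw": 1},
    {"delta_pos": [0, 0, 0], "rotation": [0, 0, 0], "claw": 1},
    {"delta_pos": [0, 0, 0], "rotation": [0, 0, 0], "claw": 1},
  ],
)

```text
time_s: 10.95
eef_pos: [477.7, -25.2, 84.3]
orientation: [-0.0, 1.0, 0.0, -0.0]
ft_force: [-0.0, 0.1, 0.4]
width: 85.3
grasp_force: 0.0
```

Run:
```python
from h import *
s=state();print(s["eef_pos"],s["orientation"].round(4))
cm=camera_model("wrist");im=capture("wrist");cv2.imwrite("pics/w7.png",im[:,:,::-1])
hsv=cv2.cvtColor(im,cv2.COLOR_RGB2HSV).astype(int);H,S,V=hsv[...,0],hsv[...,1],hsv[...,2]
print("heater",circ("wrist",(S>90)&(H<20)&(V>60),26,22,(474.3,-27),cm,0))
```

```text
[477.68781301 -25.24182201  84.30953398] [-1.e-04  1.e+00  1.e-04 -1.e-04]
heater (array([474.57840298, -27.01650983]), np.float64(0.8995674244322142), 218)
```

View pics/w7.png

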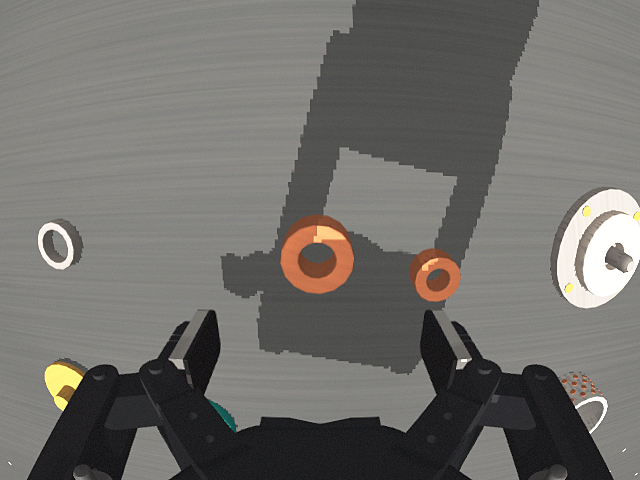

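Ceramic lies flat round the post at right; heater top at (317,258), small copper ring at (437,278). Approach the heater with a narrower opening.

play_rows(
  moves=[
    {"delta_pos": [0.07, -0.04, 0], "rotation": [0, 0, 0], "claw": 0.4},
    {"delta_pos": [0, 0, 0], "rotation": [0, 0, 0], "claw": 0.4},
    {"delta_pos": [0, 0, 0], "rotation": [0, 0, 0], "claw": 0.4},
    {"delta_pos": [0, 0, 0.6], "rotation": [0, 0, 0], "claw": 0.4},
    {"delta_pos": [0, 0, 0.6], "rotation": [0, 0, 0], "claw": 0.4},
    {"delta_pos": [0, 0, 0.5], "rotation": [0, 0, 0], "claw": 0.4},
    {"delta_pos": [0, 0, 0.25], "rotation": [0, 0, 0], "claw": 0.4},
    {"delta_pos": [0, 0, 0.1], "rotation": [0, 0, 0], "claw": 0.4},
    {"delta_pos": [0, 0, 0], "rotation": [0, 0, 0], "claw": 0.4},
    {"delta_pos": [0, 0, 0], "rotation": [0, 0, 0], "claw": 0.4},
  ],
)

```text
time_s: 12.0
eef_pos: [475.9, -27.1, 2.6]
orientation: [-0.0, 1.0, -0.0, 0.001]
ft_force: [-0.5, 0.4, -0.3]
width: 59.6
grasp_force: 0.0
```

play_rows(
  moves=[
    {"delta_pos": [0, 0, 0], "rotation": [0, 0, 0], "claw": 0.2},
    {"delta_pos": [0, 0, 0], "rotation": [0, 0, 0], "claw": 0},
    {"delta_pos": [0, 0, 0], "rotation": [0, 0, 0], "claw": -0.3},
    {"delta_pos": [0, 0, 0], "rotation": [0, 0, 0], "claw": -0.5},
    {"delta_pos": [0, 0, 0], "rotation": [0, 0, 0], "claw": -0.5},
    {"delta_pos": [0, 0, 0], "rotation": [0, 0, 0], "claw": -0.5},
    {"delta_pos": [0, 0, 0], "rotation": [0, 0, 0], "claw": -0.5},
    {"delta_pos": [0, 0, 0], "rotation": [0, 0, 0], "claw": -0.5},
  ],
)

```text
time_s: 12.8
eef_pos: [475.8, -27.1, 2.9]
orientation: [-0.0, 1.0, -0.0, 0.001]
ft_force: [-2.0, 0.9, 5.6]
width: 41.9
grasp_force: 61.2
```

play_rows(
  moves=[
    {"delta_pos": [0, 0, -0.3], "rotation": [0, 0, 0], "claw": -0.5},
    {"delta_pos": [0, 0, -0.6], "rotation": [0, 0, 0], "claw": -0.5},
    {"delta_pos": [0, 0, -0.8], "rotation": [0, 0, 0], "claw": -0.5},
    {"delta_pos": [0, 0.3, -0.4], "rotation": [0, 0, 0], "claw": -0.5},
    {"delta_pos": [-0.04, 0.6, 0], "rotation": [0, 0, 0], "claw": -0.5},
    {"delta_pos": [0, 0.8, 0], "rotation": [0, 0, 0], "claw": -0.5},
    {"delta_pos": [0, 0.8, 0], "rotation": [0, 0, 0], "claw": -0.5},
    {"delta_pos": [0, 0.8, 0], "rotation": [0, 0, 0], "claw": -0.5},
    {"delta_pos": [0, 0.8, 0], "rotation": [0, 0, 0], "claw": -0.5},
    {"delta_pos": [0, 0.7, 0], "rotation": [0, 0, 0], "claw": -0.5},
    {"delta_pos": [0, 0.5, 0], "rotation": [0, 0, 0], "claw": -0.5},
    {"delta_pos": [0, 0.34, 0], "rotation": [0, 0, 0], "claw": -0.5},
    {"delta_pos": [0, 0, 0.2], "rotation": [0, 0, 0], "claw": -0.5},
    {"delta_pos": [0, 0, 0.3], "rotation": [0, 0, 0], "claw": -0.5},
    {"delta_pos": [0, 0, 0], "rotation": [0, 0, 0], "claw": -0.5},
    {"delta_pos": [0, 0, 0], "rotation": [0, 0, 0], "claw": -0.5},
    {"delta_pos": [0, 0, 0], "rotation": [0, 0, 0], "claw": -0.5},
  ],
)

```text
time_s: 14.5
eef_pos: [476.7, 197.9, 65.6]
orientation: [0.0, 1.0, -0.0, -0.0]
ft_force: [0.0, -0.3, -1.8]
width: 41.4
grasp_force: 61.3
```

Run:
```python
from h import *
s=state();e=s["eef_pos"];print(e)
cm=camera_model("wrist");im=capture("wrist");cv2.imwrite("pics/w8.png",cv2.resize(im[180:420,180:460,::-1],None,fx=2.5,fy=2.5))
f=lambda P:((proj("wrist",P,cm)-180)*2.5).round()
print("post",f([[476,198.4,42],[480,198.4,42]]).tolist())
zt=e[2]-2.9+26
for dx in(-3,-1,1): print(dx,f([[e[0]+dx-22,e[1],zt],[e[0]+dx+22,e[1],zt],[e[0]+dx-11,e[1],zt],[e[0]+dx+11,e[1],zt]])[:,1])
hsv=cv2.cvtColor(im,cv2.COLOR_RGB2HSV).astype(int)
```

```text
[476.65818482 197.92162577  65.64908782]
post [[351.0, 277.0], [351.0, 295.0]]
-3 [269. 505. 335. 453.]
-1 [281. 514. 347. 463.]
1 [294. 523. 358. 473.]
```

View pics/w8.png

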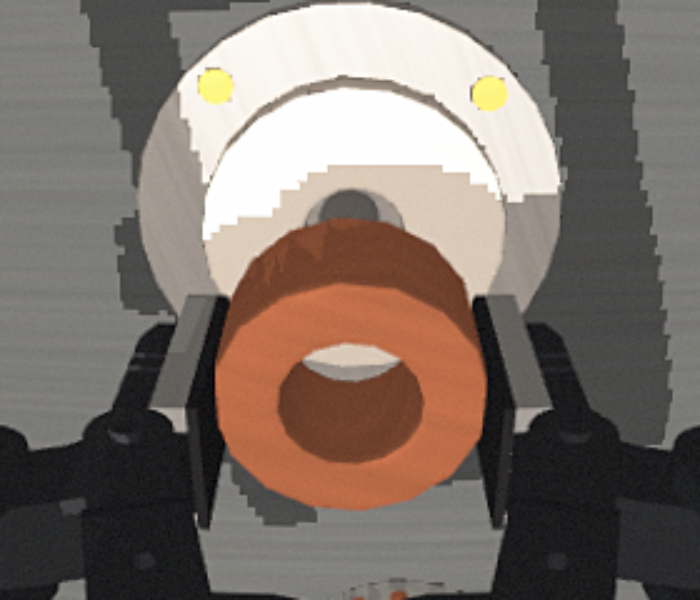

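Heater (centre (351,395) in the crop) is aligned with the post base (349). Lower.

play_rows(
  moves=[
    {"delta_pos": [-0.01, 0.01, 0.3], "rotation": [0, 0, 0], "claw": -0.5},
    {"delta_pos": [0, 0, 0.2], "rotation": [0, 0, 0], "claw": -0.5},
    {"delta_pos": [0, 0, 0.2], "rotation": [0, 0, 0], "claw": -0.5},
    {"delta_pos": [0, 0, 0.15], "rotation": [0, 0, 0], "claw": -0.5},
    {"delta_pos": [0, 0, 0.1], "rotation": [0, 0, 0], "claw": -0.5},
    {"delta_pos": [0, 0, 0.03], "rotation": [0, 0, 0], "claw": -0.5},
    {"delta_pos": [0, 0, 0], "rotation": [0, 0, 0], "claw": -0.5},
    {"delta_pos": [0, 0, 0], "rotation": [0, 0, 0], "claw": -0.5},
  ],
)

```text
time_s: 15.35
eef_pos: [477.2, 199.1, 26.8]
orientation: [-0.0, 1.0, 0.0, 0.0]
ft_force: [-0.3, -0.1, -2.0]
width: 41.4
grasp_force: 61.4
```

play_rows(
  moves=[
    {"delta_pos": [0, 0, 0.03], "rotation": [0, 0, 0], "claw": -0.5},
    {"delta_pos": [0, 0, 0.03], "rotation": [0, 0, 0], "claw": -0.5},
    {"delta_pos": [0, 0, 0], "rotation": [0, 0, 0], "claw": -0.5},
    {"delta_pos": [0, 0, 0], "rotation": [0, 0, 0], "claw": -0.5},
  ],
)

```text
time_s: 15.75
eef_pos: [477.3, 199.1, 24.9]
orientation: [-0.0, 1.0, 0.0, 0.0]
ft_force: [-2.7, -0.7, 6.2]
width: 41.6
grasp_force: 62.1
```

play_rows(
  moves=[
    {"delta_pos": [0, 0, 0], "rotation": [0, 0, 0], "claw": 0},
    {"delta_pos": [0, 0, 0], "rotation": [0, 0, 0], "claw": 0.4},
    {"delta_pos": [0, 0, 0], "rotation": [0, 0, 0], "claw": 0.6},
    {"delta_pos": [0, 0, 0], "rotation": [0, 0, 0], "claw": 0.6},
    {"delta_pos": [0, 0, 0], "rotation": [0, 0, 0], "claw": 0.6},
    {"delta_pos": [0, 0, -0.3], "rotation": [0, 0, 0], "claw": 1},
    {"delta_pos": [0, 0, -0.8], "rotation": [0, 0, 0], "claw": 1},
    {"delta_pos": [0, 0, -0.8], "rotation": [0, 0, 0], "claw": 1},
    {"delta_pos": [-0.5, 0.06, -0.7], "rotation": [0, 0, 0], "claw": 1},
    {"delta_pos": [-0.8, 0.06, 0], "rotation": [0, 0, 0], "claw": 1},
    {"delta_pos": [-0.8, 0.06, 0], "rotation": [0, 0, 0], "claw": 1},
    {"delta_pos": [-0.8, 0.06, 0], "rotation": [0, 0, 0], "claw": 1},
    {"delta_pos": [-0.7, 0.06, 0], "rotation": [0, 0, 0], "claw": 1},
    {"delta_pos": [-0.32, 0.06, 0], "rotation": [0, 0, 0], "claw": 1},
    {"delta_pos": [0, 0, 0], "rotation": [0, 0, 0], "claw": 1},
    {"delta_pos": [0, 0, 0], "rotation": [0, 0, 0], "claw": 1},
  ],
)

```text
time_s: 17.35
eef_pos: [633.3, 213.4, 128.3]
orientation: [-0.0, 1.0, -0.0, -0.0]
ft_force: [-0.2, -0.8, -0.6]
width: 85.3
grasp_force: 0.0
```

Run:
```python
from h import *
s=state();print(s["eef_pos"],s["orientation"].round(4))
cm=camera_model("wrist");im=capture("wrist");cv2.imwrite("pics/w9.png",im[:,:,::-1])
print(proj("wrist",[[634,213.5,40],[476,198.4,48]],cm).round())
hsv=cv2.cvtColor(im,cv2.COLOR_RGB2HSV).astype(int);H,S,V=hsv[...,0],hsv[...,1],hsv[...,2]
print("sleeve",circ("wrist",(V>215)&(S<30),40,33,(633,213),cm))
print("heater",circ("wrist",(S>90)&(H<20)&(V>60),48,22,(476,198.4),cm))
```

```text
[633.32353946 213.44490671 128.31769191] [-1.e-04  1.e+00 -0.e+00 -3.e-04]
[[320. 249.]
 [294.   1.]]
sleeve (array([634.55842742, 213.46681952]), np.float64(1.6064087355323762), 130)
heater (array([480.29307795, 199.70168355]), np.float64(6.934142651151321), 163)
```

View pics/w9.png

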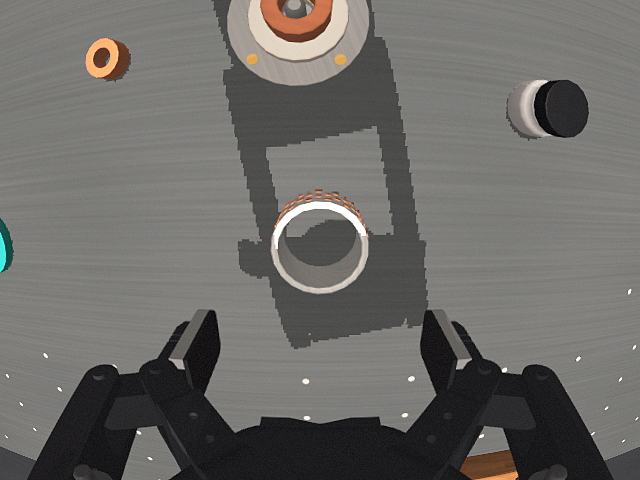

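Sleeve rim centred at (320.5,247.5), right under the tool; heater is seated around the post at top. Descend and grip.

play_rows(
  moves=[
    {"delta_pos": [0, 0, 0.6], "rotation": [0, 0, 0], "claw": 1},
    {"delta_pos": [0, 0, 0.7], "rotation": [0, 0, 0], "claw": 1},
    {"delta_pos": [0, 0, 0.7], "rotation": [0, 0, 0], "claw": 1},
    {"delta_pos": [0, 0, 0.5], "rotation": [0, 0, 0], "claw": 1},
    {"delta_pos": [0, 0, 0.3], "rotation": [0, 0, 0], "claw": 1},
    {"delta_pos": [0, 0, 0.15], "rotation": [0, 0, 0], "claw": 1},
    {"delta_pos": [0, 0, 0], "rotation": [0, 0, 0], "claw": 1},
    {"delta_pos": [0, 0, 0], "rotation": [0, 0, 0], "claw": 0.6},
    {"delta_pos": [0, 0, 0], "rotation": [0, 0, 0], "claw": 0.4},
    {"delta_pos": [0, 0, 0], "rotation": [0, 0, 0], "claw": 0.1},
    {"delta_pos": [0, 0, 0], "rotation": [0, 0, 0], "claw": 0.1},
    {"delta_pos": [0, 0, 0], "rotation": [0, 0, 0], "claw": 0.1},
    {"delta_pos": [0, 0, 0], "rotation": [0, 0, 0], "claw": 0.1},
  ],
)

```text
time_s: 18.7
eef_pos: [635.3, 213.8, 12.2]
orientation: [-0.0, 1.0, 0.0, 0.002]
ft_force: [0.1, 1.0, 7.6]
width: 63.4
grasp_force: 67.4
```

play_rows(
  moves=[
    {"delta_pos": [0, 0, -0.2], "rotation": [0, 0, 0], "claw": 0.1},
    {"delta_pos": [0, 0, -0.5], "rotation": [0, 0, 0], "claw": 0.1},
    {"delta_pos": [0, 0, -0.8], "rotation": [0, 0, 0], "claw": 0.1},
    {"delta_pos": [0, 0, -0.7], "rotation": [0, 0, 0], "claw": 0.1},
    {"delta_pos": [0.3, -0.03, 0], "rotation": [0, 0, 0], "claw": 0.1},
    {"delta_pos": [0.6, -0.06, 0], "rotation": [0, 0, 0], "claw": 0.1},
    {"delta_pos": [0.7, -0.06, 0], "rotation": [0, 0, 0], "claw": 0.1},
    {"delta_pos": [0.7, -0.06, 0], "rotation": [0, 0, 0], "claw": 0.1},
    {"delta_pos": [0.7, -0.06, 0], "rotation": [0, 0, 0], "claw": 0.1},
    {"delta_pos": [0.5, -0.06, 0], "rotation": [0, 0, 0], "claw": 0.1},
    {"delta_pos": [0.3, -0.04, 0], "rotation": [0, 0, 0], "claw": 0.1},
    {"delta_pos": [0.14, -0.02, 0], "rotation": [0, 0, 0], "claw": 0.1},
    {"delta_pos": [0, 0, 0.3], "rotation": [0, 0, 0], "claw": 0.1},
    {"delta_pos": [0, 0, 0.2], "rotation": [0, 0, 0], "claw": 0.1},
    {"delta_pos": [0, 0, 0], "rotation": [0, 0, 0], "claw": 0.1},
    {"delta_pos": [0, 0, 0], "rotation": [0, 0, 0], "claw": 0.1},
    {"delta_pos": [0, 0, 0], "rotation": [0, 0, 0], "claw": 0.1},
  ],
)

```text
time_s: 20.4
eef_pos: [476.5, 197.8, 78.0]
orientation: [-0.0, 1.0, -0.0, -0.0]
ft_force: [-0.2, -0.5, -0.2]
width: 63.2
grasp_force: 66.7
```

Run:
```python
from h import *
s=state();e=s["eef_pos"];print(e,s["orientation"].round(4))
cm=camera_model("wrist");im=capture("wrist");cv2.imwrite("pics/w10.png",cv2.resize(im[180:420,180:460,::-1],None,fx=2.5,fy=2.5))
f=lambda P:((proj("wrist",P,cm)-180)*2.5).round()
print("heater top near,far",f([[476-22,198.4,48],[476+22,198.4,48],[476+7,198.4,37]]).tolist())
zt=e[2]-12.2+40
for dx in(-3,-1,1): print(dx,f([[e[0]+dx-33,e[1],zt],[e[0]+dx+33,e[1],zt],[e[0]+dx-28,e[1],zt],[e[0]+dx+28,e[1],zt]])[:,1])
```

```text
[476.5354161  197.84773257  78.0297902 ] [-0.  1. -0. -0.]
heater top near,far [[352.0, 163.0], [351.0, 355.0], [351.0, 271.0]]
-3 [210. 571. 244. 550.]
-1 [224. 579. 257. 559.]
1 [237. 587. 271. 567.]
```

View pics/w10.png

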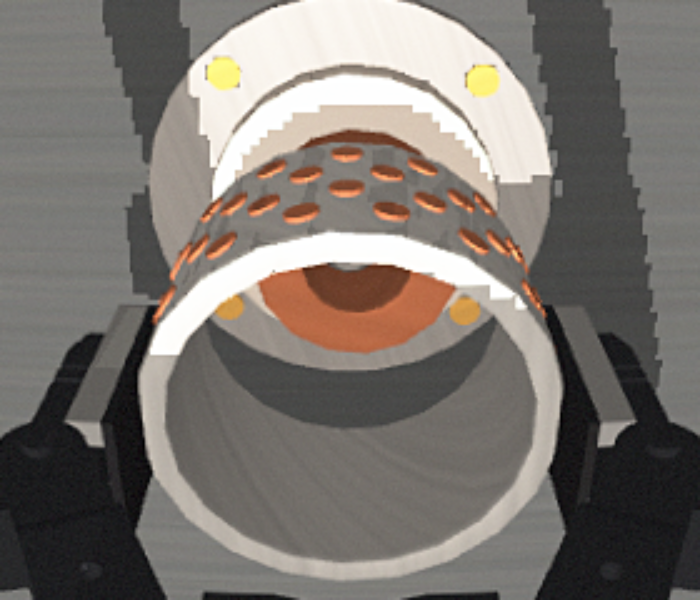

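Sleeve centre column 350 vs heater 357 in the crop: shift about +1 mm in y, then lower.

play_rows(
  moves=[
    {"delta_pos": [0, 0.02, 0.2], "rotation": [0, 0, 0], "claw": 0.1},
    {"delta_pos": [0, 0, 0.2], "rotation": [0, 0, 0], "claw": 0.1},
    {"delta_pos": [0, 0, 0.2], "rotation": [0, 0, 0], "claw": 0.1},
    {"delta_pos": [0, 0, 0.2], "rotation": [0, 0, 0], "claw": 0.1},
    {"delta_pos": [0, 0, 0.15], "rotation": [0, 0, 0], "claw": 0.1},
    {"delta_pos": [0, 0, 0.06], "rotation": [0, 0, 0], "claw": 0.1},
    {"delta_pos": [0, 0, 0], "rotation": [0, 0, 0], "claw": 0.1},
    {"delta_pos": [0, 0, 0], "rotation": [0, 0, 0], "claw": 0.1},
  ],
)

```text
time_s: 21.25
eef_pos: [476.3, 198.7, 37.9]
orientation: [-0.0, 1.0, 0.0, 0.0]
ft_force: [-0.1, 0.1, -1.2]
width: 63.6
grasp_force: 66.7
```

play_rows(
  moves=[
    {"delta_pos": [0, 0, 0.05], "rotation": [0, 0, 0], "claw": 0.1},
    {"delta_pos": [0, 0, 0.03], "rotation": [0, 0, 0], "claw": 0.1},
    {"delta_pos": [0, 0, 0.02], "rotation": [0, 0, 0], "claw": 0.1},
    {"delta_pos": [0, 0, 0], "rotation": [0, 0, 0], "claw": 0.1},
    {"delta_pos": [0, 0, 0], "rotation": [0, 0, 0], "claw": 0.1},
  ],
)

```text
time_s: 21.75
eef_pos: [476.2, 198.7, 34.2]
orientation: [-0.0, 1.0, 0.0, 0.0]
ft_force: [-2.9, -0.8, 6.1]
width: 63.8
grasp_force: 67.3
```

play_rows(
  moves=[
    {"delta_pos": [0, 0, 0], "rotation": [0, 0, 0], "claw": 0.7},
    {"delta_pos": [0, 0, 0], "rotation": [0, 0, 0], "claw": 1},
    {"delta_pos": [0, 0, 0], "rotation": [0, 0, 0], "claw": 1},
    {"delta_pos": [0, 0, 0], "rotation": [0, 0, 0], "claw": 1},
    {"delta_pos": [0, 0, -0.2], "rotation": [0, 0, 0], "claw": 1},
    {"delta_pos": [0, 0, -0.6], "rotation": [0, 0, 0], "claw": 1},
    {"delta_pos": [0, 0, -0.8], "rotation": [0, 0, 0], "claw": 1},
    {"delta_pos": [0, 0, -0.8], "rotation": [0, 0, 0], "claw": 1},
    {"delta_pos": [-0.2, -0.6, -0.3], "rotation": [0, 0, 0], "claw": 1},
    {"delta_pos": [-0.3, -0.9, 0], "rotation": [0, 0, 0], "claw": 1},
    {"delta_pos": [-0.3, -0.9, 0], "rotation": [0, 0, 0], "claw": 1},
    {"delta_pos": [-0.3, -0.9, 0], "rotation": [0, 0, 0], "claw": 1},
    {"delta_pos": [-0.3, -0.9, 0], "rotation": [0, 0, 0], "claw": 1},
    {"delta_pos": [-0.3, -0.9, 0], "rotation": [0, 0, 0], "claw": 1},
    {"delta_pos": [-0.3, -0.9, 0], "rotation": [0, 0, 0], "claw": 1},
    {"delta_pos": [-0.3, -0.9, 0], "rotation": [0, 0, 0], "claw": 1},
    {"delta_pos": [-0.3, -0.9, 0], "rotation": [0, 0, 0], "claw": 1},
  ],
)

```text
time_s: 23.45
eef_pos: [580.6, -114.9, 142.4]
orientation: [-0.0, 1.0, -0.0, 0.0]
ft_force: [-0.2, 0.6, 0.4]
width: 85.2
grasp_force: 0.0
```

play_rows(
  moves=[
    {"delta_pos": [-0.3, -0.9, 0], "rotation": [0, 0, 0], "claw": 0.2},
    {"delta_pos": [-0.3, -0.9, 0], "rotation": [0, 0, 0], "claw": -0.1},
    {"delta_pos": [-0.3, -0.9, 0], "rotation": [0, 0, 0], "claw": -0.1},
    {"delta_pos": [-0.1, -0.7, 0], "rotation": [0, 0, 0], "claw": -0.1},
    {"delta_pos": [0, -0.4, 0], "rotation": [0, 0, 0], "claw": -0.1},
    {"delta_pos": [0, 0, 0], "rotation": [0, 0, 0], "claw": -0.1},
    {"delta_pos": [0, 0, 0], "rotation": [0, 0, 0], "claw": -0.1},
    {"delta_pos": [0, 0, 0], "rotation": [0, 0, 0], "claw": -0.1},
  ],
)

```text
time_s: 24.25
eef_pos: [620.1, -263.6, 141.7]
orientation: [-0.001, 1.0, 0.0, -0.0]
ft_force: [1.0, 0.5, 0.4]
width: 38.4
grasp_force: 0.0
```

Run:
```python
from h import *
s=state();print(s["eef_pos"],s["orientation"].round(4),s["width"])
cm=camera_model("wrist");im=capture("wrist");cv2.imwrite("pics/w11.png",im[:,:,::-1])
hsv=cv2.cvtColor(im,cv2.COLOR_RGB2HSV).astype(int);H,S,V=hsv[...,0],hsv[...,1],hsv[...,2]
p=circ("wrist",(S>90)&(H>15)&(H<35)&(V>60),12,33,(620,-265),cm);print(p)
print(proj("wrist",[[*p[0],12],[*p[0],30]],cm))
```

```text
[ 620.07835082 -263.62515885  141.68911948] [-7.e-04  1.e+00  4.e-04 -2.e-04] 38.415734787238854
(array([ 616.55572177, -258.94233165]), np.float64(0.38739591610496826), 237)
[[325.72742305 225.65696915]
 [326.1153077  232.66035504]]
```

View pics/w11.png

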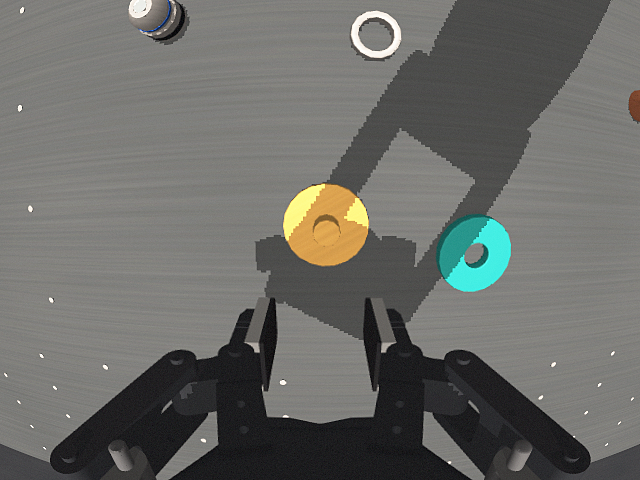

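Lid flange centred at (326,226), knob (326,232). Move over it and descend to grip the knob just above the flange.

play_rows(
  moves=[
    {"delta_pos": [0.08, 0.11, 0.4], "rotation": [0, 0, 0], "claw": -0.1},
    {"delta_pos": [0, 0, 0.7], "rotation": [0, 0, 0], "claw": -0.1},
    {"delta_pos": [0, 0, 0.7], "rotation": [0, 0, 0], "claw": -0.1},
    {"delta_pos": [0, 0, 0.6], "rotation": [0, 0, 0], "claw": -0.1},
    {"delta_pos": [0, 0, 0.4], "rotation": [0, 0, 0], "claw": -0.1},
    {"delta_pos": [0, 0, 0.25], "rotation": [0, 0, 0], "claw": -0.1},
    {"delta_pos": [0, 0, 0.1], "rotation": [0, 0, 0], "claw": -0.1},
    {"delta_pos": [0, 0, 0], "rotation": [0, 0, 0], "claw": -0.1},
    {"delta_pos": [0, 0, 0], "rotation": [0, 0, 0], "claw": -0.1},
  ],
)

```text
time_s: 25.2
eef_pos: [617.9, -261.4, 17.1]
orientation: [-0.0, 1.0, -0.001, 0.001]
ft_force: [0.0, -0.1, 0.6]
width: 38.3
grasp_force: 0.0
```

play_rows(
  moves=[
    {"delta_pos": [0.03, 0.05, 0.04], "rotation": [0, 0, 0], "claw": -0.1},
    {"delta_pos": [0, 0, 0], "rotation": [0, 0, 0], "claw": -0.3},
    {"delta_pos": [0, 0, 0], "rotation": [0, 0, 0], "claw": -0.5},
    {"delta_pos": [0, 0, 0], "rotation": [0, 0, 0], "claw": -0.8},
    {"delta_pos": [0, 0, 0], "rotation": [0, 0, 0], "claw": -0.8},
    {"delta_pos": [0, 0, 0], "rotation": [0, 0, 0], "claw": -0.8},
    {"delta_pos": [0, 0, 0], "rotation": [0, 0, 0], "claw": -0.8},
  ],
)

```text
time_s: 25.9
eef_pos: [616.1, -259.1, 14.8]
orientation: [-0.0, 1.0, -0.0, 0.0]
ft_force: [-1.4, 0.8, 5.0]
width: 16.5
grasp_force: 58.7
```

play_rows(
  moves=[
    {"delta_pos": [0, 0, -0.2], "rotation": [0, 0, 0], "claw": -0.8},
    {"delta_pos": [0, 0, -0.5], "rotation": [0, 0, 0], "claw": -0.8},
    {"delta_pos": [0, 0, -0.8], "rotation": [0, 0, 0], "claw": -0.8},
    {"delta_pos": [0, 0, -0.8], "rotation": [0, 0, 0], "claw": -0.8},
    {"delta_pos": [0.11, 0.34, -0.3], "rotation": [0, 0, 0], "claw": -0.8},
    {"delta_pos": [0.2, 0.6, 0], "rotation": [0, 0, 0], "claw": -0.8},
    {"delta_pos": [0.25, 0.8, 0], "rotation": [0, 0, 0], "claw": -0.8},
    {"delta_pos": [0.25, 0.8, 0], "rotation": [0, 0, 0], "claw": -0.8},
    {"delta_pos": [0.25, 0.8, 0], "rotation": [0, 0, 0], "claw": -0.8},
    {"delta_pos": [0.25, 0.8, 0], "rotation": [0, 0, 0], "claw": -0.8},
    {"delta_pos": [0.25, 0.8, 0], "rotation": [0, 0, 0], "claw": -0.8},
    {"delta_pos": [0.25, 0.8, 0], "rotation": [0, 0, 0], "claw": -0.8},
    {"delta_pos": [0.25, 0.8, 0], "rotation": [0, 0, 0], "claw": -0.8},
    {"delta_pos": [0.25, 0.8, 0], "rotation": [0, 0, 0], "claw": -0.8},
    {"delta_pos": [0.25, 0.8, 0], "rotation": [0, 0, 0], "claw": -0.8},
    {"delta_pos": [0.25, 0.8, 0], "rotation": [0, 0, 0], "claw": -0.8},
    {"delta_pos": [0.25, 0.8, 0], "rotation": [0, 0, 0], "claw": -0.8},
    {"delta_pos": [0.25, 0.6, 0], "rotation": [0, 0, 0], "claw": -0.8},
    {"delta_pos": [0.2, 0.5, 0], "rotation": [0, 0, 0], "claw": -0.8},
    {"delta_pos": [0, 0.4, 0], "rotation": [0, 0, 0], "claw": -0.8},
  ],
)

```text
time_s: 27.9
eef_pos: [473.4, 191.8, 117.4]
orientation: [-0.001, 1.0, -0.0, -0.001]
ft_force: [-0.4, 0.1, -3.6]
width: 16.3
grasp_force: 58.9
```

play_rows(
  moves=[
    {"delta_pos": [0, 0, 0], "rotation": [0, 0, 0], "claw": -0.8},
    {"delta_pos": [0, 0, 0], "rotation": [0, 0, 0], "claw": -0.8},
    {"delta_pos": [0, 0, 0], "rotation": [0, 0, 0], "claw": -0.8},
  ],
)

```text
time_s: 28.2
eef_pos: [475.2, 189.9, 117.8]
orientation: [0.0, 1.0, -0.0, -0.0]
ft_force: [0.0, -1.0, -2.8]
width: 16.5
grasp_force: 58.9
```

Run:
```python
from h import *
s=state();e=s["eef_pos"];print(e,s["orientation"].round(4))
cm=camera_model("wrist");im=capture("wrist");cv2.imwrite("pics/w12.png",im[:,:,::-1])
hsv=cv2.cvtColor(im,cv2.COLOR_RGB2HSV).astype(int);H,S,V=hsv[...,0],hsv[...,1],hsv[...,2]
m=(S>90)&(H>15)&(H<35)&(V>60); m[:, :]&=True
p=circ("wrist",m,e[2]-14.8+12,33,e[:2],cm);print("lid",p)
cs,_=cv2.findContours(m.astype(np.uint8),0,1);print([cv2.boundingRect(c) for c in cs if len(c)>30])
print(proj("wrist",[[476,198.6,62],[476-33,198.6,62],[476,198.6-33,62],[476,198.6+33,62]],cm).round(1).tolist())
```

```text
[475.20472182 189.90603624 117.82712286] [ 1.e-04  1.e+00 -2.e-04 -3.e-04]
lid (array([475.31236962, 190.10042483]), np.float64(0.7879047463882503), 312)
[(248, 243, 145, 129), (283, 192, 11, 11)]
[[334.6, 268.5], [335.4, 213.2], [277.9, 268.3], [390.6, 268.2]]
```

View pics/w12.png

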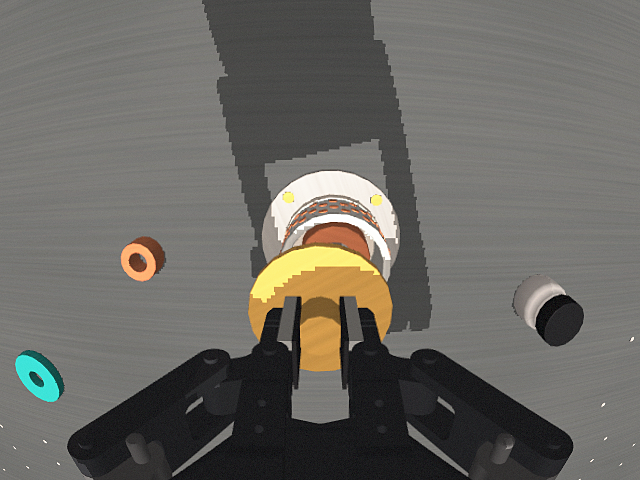

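Sleeve rim matches the prediction (top row 213, right edge 391); lid centre is within 0.2 mm of the TCP. Shift 8.6 mm in y and lower.

play_rows(
  moves=[
    {"delta_pos": [-0.02, 0.21, 0.2], "rotation": [0, 0, 0], "claw": -0.8},
    {"delta_pos": [0, 0, 0.3], "rotation": [0, 0, 0], "claw": -0.8},
    {"delta_pos": [0, 0, 0.25], "rotation": [0, 0, 0], "claw": -0.8},
    {"delta_pos": [0, 0, 0.15], "rotation": [0, 0, 0], "claw": -0.8},
    {"delta_pos": [0, 0, 0], "rotation": [0, 0, 0], "claw": -0.8},
    {"delta_pos": [0, 0, 0], "rotation": [0, 0, 0], "claw": -0.8},
  ],
)

```text
time_s: 28.85
eef_pos: [476.0, 198.9, 81.8]
orientation: [-0.0, 1.0, -0.0, -0.0]
ft_force: [0.7, -0.6, -2.8]
width: 16.5
grasp_force: 59.0
```

play_rows(
  moves=[
    {"delta_pos": [0, 0, 0.1], "rotation": [0, 0, 0], "claw": -0.8},
    {"delta_pos": [0, 0, 0.08], "rotation": [0, 0, 0], "claw": -0.8},
    {"delta_pos": [0, 0, 0.04], "rotation": [0, 0, 0], "claw": -0.8},
    {"delta_pos": [0, 0, 0.02], "rotation": [0, 0, 0], "claw": -0.8},
    {"delta_pos": [0, 0, 0], "rotation": [0, 0, 0], "claw": -0.8},
    {"delta_pos": [0, 0, 0], "rotation": [0, 0, 0], "claw": -0.8},
  ],
)

```text
time_s: 29.45
eef_pos: [476.2, 199.1, 72.6]
orientation: [-0.0, 1.0, 0.0, 0.0]
ft_force: [-0.1, 0.6, -2.7]
width: 16.4
grasp_force: 59.0
```

Spigot is inside the mouth without contact; last bit.

play_rows(
  moves=[
    {"delta_pos": [0, 0, 0.03], "rotation": [0, 0, 0], "claw": -0.8},
    {"delta_pos": [0, 0, 0.02], "rotation": [0, 0, 0], "claw": -0.8},
    {"delta_pos": [0, 0, 0], "rotation": [0, 0, 0], "claw": -0.8},
    {"delta_pos": [0, 0, 0], "rotation": [0, 0, 0], "claw": -0.8},
  ],
)

```text
time_s: 29.85
eef_pos: [476.2, 199.1, 70.7]
orientation: [-0.0, 1.0, 0.0, 0.0]
ft_force: [-1.4, 0.4, -0.6]
width: 16.3
grasp_force: 59.2
```

play_rows(
  moves=[
    {"delta_pos": [0, 0, 0.01], "rotation": [0, 0, 0], "claw": -0.8},
    {"delta_pos": [0, 0, 0], "rotation": [0, 0, 0], "claw": -0.5},
    {"delta_pos": [0, 0, 0], "rotation": [0, 0, 0], "claw": -0.2},
    {"delta_pos": [0, 0, 0], "rotation": [0, 0, 0], "claw": 0},
    {"delta_pos": [0, 0, 0], "rotation": [0, 0, 0], "claw": 0},
    {"delta_pos": [0, 0, 0], "rotation": [0, 0, 0], "claw": 0},
    {"delta_pos": [0, 0, -0.3], "rotation": [0, 0, 0], "claw": 0},
    {"delta_pos": [0, 0, -0.8], "rotation": [0, 0, 0], "claw": 0},
    {"delta_pos": [0, 0, -0.8], "rotation": [0, 0, 0], "claw": 0},
    {"delta_pos": [0, 0, -0.8], "rotation": [0, 0, 0], "claw": 0},
    {"delta_pos": [0, 0, -0.3], "rotation": [0, 0, 0], "claw": 0},
    {"delta_pos": [0, 0, 0], "rotation": [0, 0, 0], "claw": 0},
    {"delta_pos": [0, 0, 0], "rotation": [0, 0, 0], "claw": 0},
  ],
)

```text
time_s: 31.15
eef_pos: [475.6, 198.9, 189.2]
orientation: [-0.0, 1.0, -0.0, -0.001]
ft_force: [0.4, -0.7, 0.3]
width: 42.7
grasp_force: 0.0
```

Run:
```python
from h import *
cm=camera_model("wrist");im=capture("wrist");a=capture("side")
hsv=cv2.cvtColor(im,cv2.COLOR_RGB2HSV).astype(int);H,S,V=hsv[...,0],hsv[...,1],hsv[...,2]
print("lid",circ("wrist",(S>90)&(H>15)&(H<35)&(V>60),68,33,(476,198.6),cm))
c=cv2.resize(a[140:260,180:340,::-1],None,fx=2.4,fy=2.4);w=im[120:408,128:512,::-1]
cv2.imwrite("pics/w13.png",np.hstack([c,w]))
```

```text
lid (array([476.85026757, 199.18578284]), np.float64(0.37040463872992524), 243)
```

View pics/w13.png

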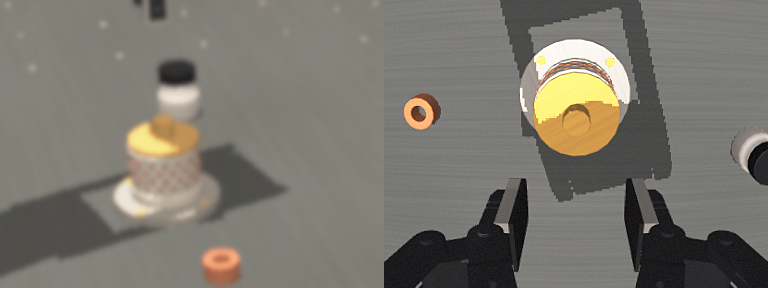

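The side crop shows the full stack upright with the lid level on the sleeve; the wrist crop shows it centred on the stage, and the gripper is clear.

```bash
python3 -c "
from station import *
print(finish_job())"
```

```text
the job is handed in; nothing more can be done
None
```

The sample cell is assembled in order (ceramic ring, heater, sleeve, lid) and handed in at about 31 s; the lid measured within 1 mm of the stage axis, none of the bystanders was touched, and the hand-in call returned no verdict.

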